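# Shift a row of specimens to the reading rack

## Task

The four specimen containers in the wire rack are lined up in the order of the request forms. Move them one by one into the grey plastic rack beside it, keeping the same left-to-right order: each goes into the compartment that matches the one it came from. Keep them upright, set them down rather than drop them, and do not disturb the oil bottle, staining jar and Petri dish standing around the racks.

Things in the scene. Friction and masses are not known exactly. Their poses are not given: they have to be found in the camera images.
- wire_rack: Stainless wire rack, full at the start. 236 mm long (y), 62 wide (x), rim 32 and floor 3 above the desk. Four 54 mm square compartments centred at x = 0, y = +87, +29, -29, -87 mm in its frame, left to right seen from the robot. Fixed. Origin: centre of underside; x away from the robot, y to its left, within 0.25 rad.
- plastic_rack: Grey plastic rack to fill, empty at the start, end to end with the wire rack. 236 mm long (y), 62 wide (x), rim 32 and floor 3 above the desk. Four 54 mm square compartments centred at x = 0, y = +87, +29, -29, -87 mm in its frame, left to right seen from the robot. Fixed. Origin: centre of underside; x away from the robot, y to its left, within 0.25 rad.
- pot: Squat pale specimen pot with a wide white screw lid, 66 mm tall; body 35 mm in diameter, lid 38 mm in diameter and 16 mm high (its top). About 55 g. Origin: centre of its underside, z up. Round, so any grasp yaw will do; take it from above across the row, neighbours stand close along the row.
- bottle: Amber glass bottle with a sloping shoulder and a narrow black screw cap, 84 mm tall; body 36 mm in diameter up to 44 mm, tapering to a neck of 20 mm at 58 mm; cap 24 mm in diameter, from 66 to 84 mm. About 90 g. Origin: centre of its underside, z up. Round, so any grasp yaw will do; take it from above across the row, neighbours stand close along the row.
- tube: Tall slim white flat-bottomed sample tube with a paper label, 96 mm tall; body 29 mm in diameter, aluminium cap 34 mm in diameter and 12 mm high (its top). About 60 g. Origin: centre of its underside, z up. Round, so any grasp yaw will do; take it from above across the row, neighbours stand close along the row.
- vial: Medium grey straight vial with a thick overhanging grey cap, 80 mm tall; body 27 mm in diameter, cap 33 mm in diameter and 20 mm high (its top). About 50 g. Origin: centre of its underside, z up. Round, so any grasp yaw will do; take it from above across the row, neighbours stand close along the row.
- oil: Bystander, not to be moved: small white immersion-oil bottle with a pointed red nozzle, 28 mm in diameter, 60 mm tall, behind the wire rack. Origin: centre of its underside.
- stain_jar: Bystander, not to be moved: square glass staining jar, 54 mm square over its lid, 84 mm tall with the lid's knob, behind the plastic rack. Origin: centre of its underside.
- petri: Bystander, not to be moved: closed pale Petri dish, 90 mm in diameter, 15 mm tall, in front of the plastic rack. Origin: centre of its underside.
Things that resemble listed ones, but are neither listed nor needed, are in the scene too. What is shaped like the pot but pink is not meant. What is shaped like the tube but red is not meant.

How it is judged:
By the outcome, as a careful person would: the job done as asked, in the order asked, and still so for the second after the job is handed in, with the robot touching nothing.
It also fails if it takes over 104 s, if anything falls off the work surface, if the arm or the gripper's body presses on something with over 40 N, if the wrist force passes 120 N, or if a joint passes its speed limit or range.

## Robot

A 6-joint arm with a two-finger parallel gripper is mounted at the origin on the work surface. World frame = base frame: x ahead of the robot, y to its left, z up, the work surface at z = 0. Lengths are in m, angles in rad, forces in N, time in s.
With the tool pointing down it reaches from about 0.35 to 1 m from the base axis. Payload 7.1 kg.
Tool frame: the origin (TCP) lies at the very end of the fingers, on their centre line; the grasp point (between the pads) lies bot.tcp_to_grasp behind it (bot.tcp_to_grasp is the distance from the TCP to the grasp point, in m); z points along the fingers, y is the line along which they close (so a half turn about z gives the same grasp; the last joint's range is limited). The gripper opens to 85 mm and grips with 20 to 120 N. Pads are 22 mm wide; open, the fingers measure 114 mm over their backs; the gripper's body (76 mm by 85 mm) begins 54 mm behind the grasp point. The pads swing forward as they close: fully open they stand 13 mm farther back than shut.
Start: joints at [1.324, 0.423, 1.63, -0, 1.089, -0.019], TCP at [0.141, 0.609, 0.231] pointing down, gripper open.
Joint ranges: [-3, 3], [-0.9, 2.11], [0.09, 2.58], [-1.31, 4.45], [0.11, 2.69], [-2.54, 2.54]. Speed limits (rad/s): [2.39, 2.39, 3.01, 3.14, 3.14, 3.14].

## Interface

Orientations are given as a unit quaternion [w, x, y, z].
In Python, from cell import bot, vision gives the robot as it stands. The module is installed in compiled form; this text tells all that it offers. Calls block until the motion is done:
- bot.reach(position, orientation): joint-space move of the TCP to a pose.
- bot.line_to(position, ori=None, v=0.15): straight line of the TCP; ori=None keeps the orientation; v is the mean speed in m/s.
- bot.goto_joints(angles): joint-space move.
- bot.move_gripper(opening, force=None): finger opening in m; force is the grip in N (None keeps the last); returns when the fingers have stopped.
- bot.dwell(seconds).
- bot.solve_ik(position, orientation): joint angles nearest the present ones, or None.
- bot.sense(): the state.
- vision.camera(name): name is "scene" or "top" or "wrist"; returns (picture, depth): 384x512x3 uint8, red, green, blue; 384x512 float32, m along the optical axis (not along the pixel's ray), 0 where there is no reading.
- vision.camera_model(name): a dict with "K" (3x3 intrinsics, pixels), "rvec" (rotation vector, rad) and "tvec" (3), from world to camera coordinates, as OpenCV has them. Camera axes: x right, y down, z forward; pixel columns grow to the right and rows downward; lengths in m; the calibration is good to about 2 mm. A picture is of the moment at which its call begins: read the wrist's pose just before it. camera_model takes no time and is no camera call; for the wrist camera it gives the pose at the moment of the call.
A pose or a line that the arm cannot do raises bot.PlanningError and nothing moves.
- bot.sign_off(): hands the job in; it is judged then, once.
The state is a dict: "t": time; "q": joint angles; "qd": joint speeds; "joint_efforts": joint torques, N m; "ee_pos": TCP position; "tcp_rot": TCP orientation; "force": force on the tool from outside, world axes, zero at the start; "wrist_torque": the same for the moment, N m; "grip_width": finger opening in m; "finger_force": force on a finger pad.
Only numpy, scipy, OpenCV 4.12 (cv2) and the standard library are available. Lean on these libraries where they do the work, as an engineer would, in place of code of your own. Each camera call takes 0.05 s, during which the arm holds its last target. There are 200 camera calls.

## Working session

There is one attempt and no reset: what is moved stays moved. The work goes in short steps, each a Python script; the robot and the scene stay as the last script left them, time stands still between calls to the robot, and variables do not carry over. Pictures are saved under pics/ and viewed, at most 14 in all, crops included, and the job is handed in when it is done.

```bash
mkdir -p pics; python3 - <<'E'
from cell import bot, vision
import cv2, numpy as np
for n in ("scene","top"):
    p,d=vision.camera(n); m=vision.camera_model(n)
    cv2.imwrite(f"pics/{n}0.png",cv2.resize(p[:,:,::-1],(800,600),interpolation=cv2.INTER_CUBIC)); np.savez(f"{n}0.npz",p=p,d=d,**m)
    R=cv2.Rodrigues(np.array(m["rvec"]))[0]; print(n,np.round(m["K"],1).tolist(),(-R.T@np.ravel(m["tvec"])).round(3),(d>0).mean())
s=bot.sense(); print({k:np.round(v,3) for k,v in s.items()},bot.tcp_to_grasp)
E
```

```text
scene [[377.7, 0.0, 257.9], [0.0, 377.7, 191.2], [0.0, 0.0, 1.0]] [ 0.921 -0.311  0.52 ] 0.9960276285807291
top [[474.5, 0.0, 256.5], [0.0, 474.5, 193.8], [0.0, 0.0, 1.0]] [0.472 0.016 0.986] 0.9960581461588541
{'t': np.float64(0.1), 'q': array([ 1.324,  0.424,  1.631,  0.   ,  1.089, -0.019]), 'qd': array([ 0.002, -0.001, -0.002, -0.001, -0.002, -0.001]), 'joint_efforts': array([-0.0000e+00, -5.5842e+01, -2.8244e+01, -0.0000e+00,  3.0000e-03,
       -0.0000e+00]), 'ee_pos': array([0.141, 0.608, 0.231]), 'tcp_rot': array([-0.   ,  0.114,  0.994, -0.001]), 'force': array([-0.149,  0.064, -0.129]), 'wrist_torque': array([ 0.042, -0.055,  0.005]), 'finger_force': np.float64(0.0), 'grip_width': np.float64(0.085)} 0.0187
```

View pics/scene0.png

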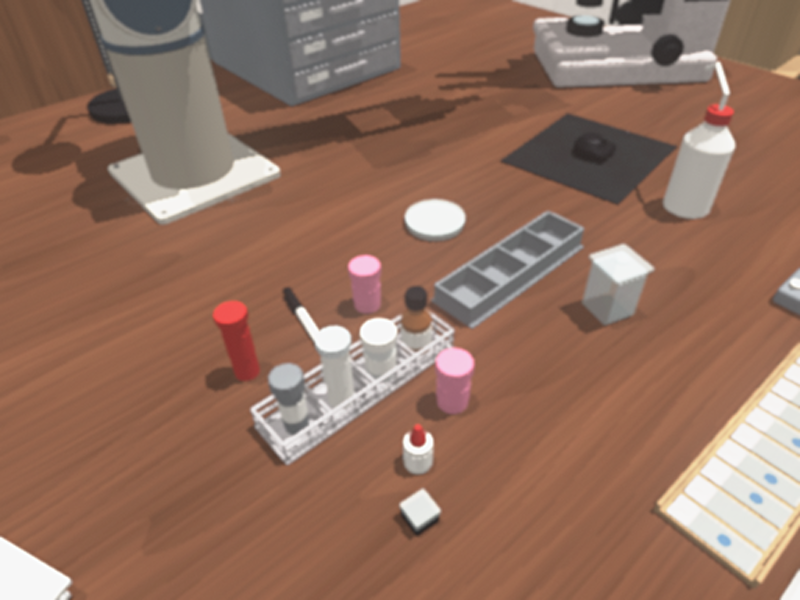

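View pics/top0.png

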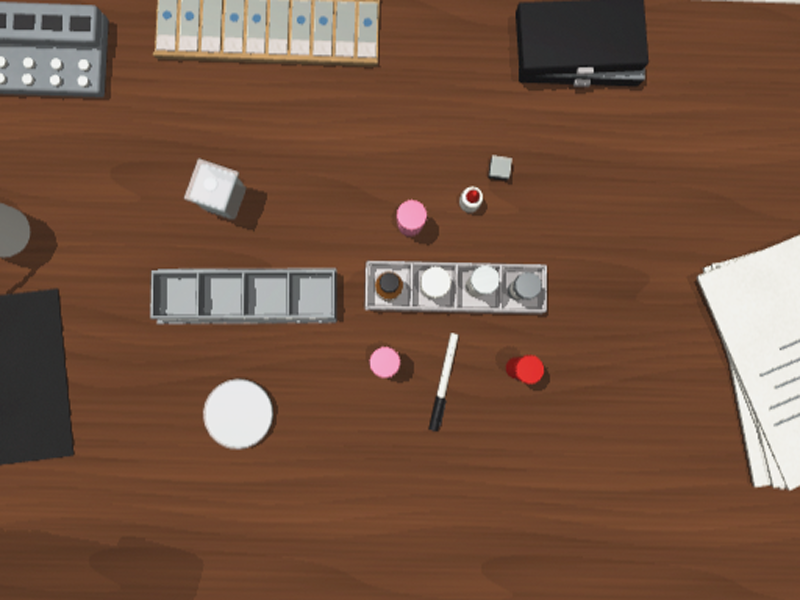

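Scene view (800x600): the wire rack's left-to-right order is bottle (417,300), white pot (379,340), white tube (335,360), grey vial (287,390). The plastic rack is empty at (510,265). Candidates in the top view:
- **Pot:** white (436,282) in the rack, or pink (411,217) and pink (385,362). The white one fits.
- **Tube:** white (485,280) in the rack, or red (530,370). The white one fits.

Next I confirm these in a crop and measure.

```bash
cat > h.py <<'E'
import numpy as np, cv2
def load(n):
    f=np.load(n); return {k:f[k] for k in f}
def cloud(f):
    d=f["d"]; v,u=np.mgrid[:d.shape[0],:d.shape[1]]; K=f["K"]
    c=np.stack([(u-K[0,2])/K[0,0]*d,(v-K[1,2])/K[1,1]*d,d],-1)
    R=cv2.Rodrigues(f["rvec"])[0]; w=(c-f["tvec"].ravel())@R; w[d==0]=np.nan; return w
E
python3 - <<'E'
from h import *
T=load("top0.npz");S=load("scene0.npz");W=cloud(T);V=cloud(S)
c=T["p"][155:255,220:365,::-1]; cv2.imwrite("pics/crop.png",cv2.resize(c,None,fx=5,fy=5,interpolation=cv2.INTER_CUBIC))
for n,(u,v) in dict(bottle=(389,283),pot=(436,282),tube=(485,280),vial=(527,286),pinkB=(411,217),pinkF=(385,362),red=(530,370),oil=(472,198),jar=(213,188),petri=(238,413)).items():
    u=int(u*.64);v=int(v*.64); w=W[v,u]
    r=[]
    for A in (W,V):
        near=np.hypot(A[...,0]-w[0],A[...,1]-w[1])<.03
        zt=np.nanpercentile(A[near&(A[...,2]>w[2]-.01)][:,2],90) if (near&(A[...,2]>w[2]-.01)).any() else np.nan
        m=near&(abs(A[...,2]-zt)<.005); P=A[m][:,:2].astype(np.float32)
        r+= [zt.round(4), len(P)]+ ([*np.round(cv2.minEnclosingCircle(P*1000),1)] if 0 else list((np.array(cv2.minEnclosingCircle(P)[0])).round(4))+[round(2000*cv2.minEnclosingCircle(P)[1],1)] if len(P) else [])
    print(n,w.round(4),*map(str,r))
# racks: rim pixels
for n,(a,b,cc,dd) in dict(wire=(362,258,551,318),plastic=(146,264,340,326)).items():
    s=W[int(b*.64):int(dd*.64),int(a*.64):int(cc*.64)].reshape(-1,3)
    print(n,np.histogram(s[:,2],bins=np.arange(-.005,.11,.005)))
    for z0,z1 in((.025,.037),):
        P=s[(s[:,2]>z0)&(s[:,2]<z1)][:,:2].astype(np.float32)*1000; print(cv2.minAreaRect(P),len(P))
E
```

```text
bottle [0.5586 0.0143 0.0835] 0.0884 124 0.56 0.0128 24.8 0.0885 125 0.5604 0.0126 25.5
pot [ 0.5637 -0.0459  0.0686] 0.0704 292 0.5647 -0.0452 39.0 0.0706 315 0.5636 -0.0448 39.8
tube [ 0.564  -0.102   0.1004] 0.1001 251 0.5662 -0.1024 34.8 0.1004 310 0.5657 -0.103 36.3
vial [ 0.5599 -0.157   0.0797] 0.084 222 0.5618 -0.1588 33.2 0.0846 311 0.5618 -0.1588 34.5
pinkB [ 0.6459 -0.0129  0.0654] 0.0676 283 0.6475 -0.0132 39.0 0.0676 368 0.6475 -0.0126 40.5
pinkF [0.4632 0.0155 0.0666] 0.0674 293 0.4632 0.0156 39.0 0.0675 221 0.4629 0.0153 39.6
red [ 0.4586 -0.1591  0.096 ] 0.0971 252 0.4587 -0.1583 34.7 0.0972 271 0.4586 -0.1589 35.4
oil [ 0.6759 -0.0911  0.0477] 0.0583 20 0.6784 -0.0922 9.1 0.0579 49 0.6794 -0.0925 12.0
jar [0.6701 0.232  0.0835] 0.082 491 0.6713 0.2328 59.4 0.0831 407 0.67 0.2321 60.0
petri [0.3915 0.2036 0.0151] 0.0168 658 0.3915 0.2036 60.1 0.0167 289 0.3913 0.2036 59.8
wire (array([ 720, 1631,  113,   31,  161,   35,  221,  520,   23,   17,   53,
         59,   29,    8,  268,   51,   30,  230,  112,   13,  221,   31]), array([-0.005,  0.   ,  0.005,  0.01 ,  0.015,  0.02 ,  0.025,  0.03 ,
        0.035,  0.04 ,  0.045,  0.05 ,  0.055,  0.06 ,  0.065,  0.07 ,
        0.075,  0.08 ,  0.085,  0.09 ,  0.095,  0.1  ,  0.105]))
((563.1097412109375, -74.24446868896484), (62.19334411621094, 234.62278747558594), 0.2936895489692688) 748
plastic (array([ 615, 2789,  350,  125,   81,  100,  259,  591,   26,    0,    0,
          0,    0,    0,    0,    0,    0,    0,    0,    0,    0,    0]), array([-0.005,  0.   ,  0.005,  0.01 ,  0.015,  0.02 ,  0.025,  0.03 ,
        0.035,  0.04 ,  0.045,  0.05 ,  0.055,  0.06 ,  0.065,  0.07 ,
        0.075,  0.08 ,  0.085,  0.09 ,  0.095,  0.1  ,  0.105]))
((545.675048828125, 200.84019470214844), (62.94886779785156, 237.19561767578125), 1.6283512115478516) 876
```

View pics/crop.png

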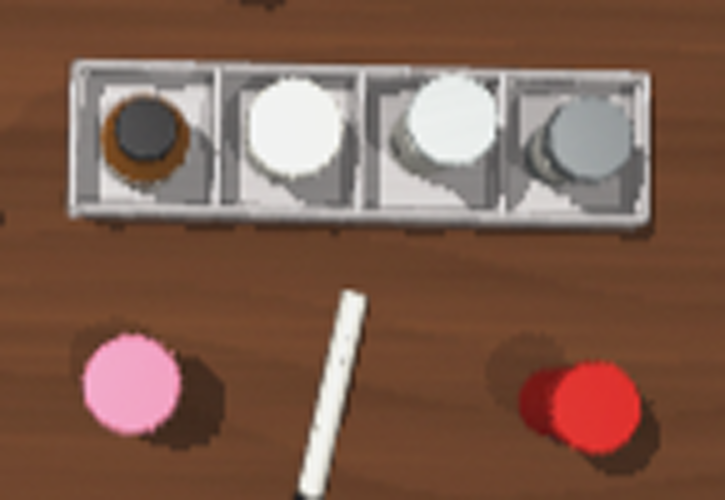

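The crop confirms it: amber bottle (145,128), white pot (295,128), white tube (452,120) and grey vial (590,138) are in the rack. The pink pot and red tube are outside. Heights from the two cameras agree within 1 mm. I start with the bottle.

```bash
cat > mv.py <<'E'
from cell import bot, vision
import numpy as np, cv2
def quat(psi): a=np.pi/4+psi/2; return [0,np.cos(a),np.sin(a),0]
C,YAW=np.array([.5457,.2008]),.028
def slot(i):
    y=(.087,.029,-.029,-.087)[i]; return C+[-np.sin(YAW)*y,np.cos(YAW)*y]
def pick(x,y,zg):
    z=zg-bot.tcp_to_grasp; q=quat(.005); bot.move_gripper(.06,40)
    bot.reach([x,y,z+.09],q); bot.line_to([x,y,z],v=.12)
    bot.move_gripper(0,40); s=bot.sense(); print("grip",s["grip_width"],s["finger_force"],s["ee_pos"])
    bot.line_to([x,y,z+.065],v=.12); s=bot.sense(); print("lift",s["grip_width"],s["force"].round(2))
def place(i,zg):
    z=zg-bot.tcp_to_grasp; x,y=slot(i)
    bot.line_to([x,y,z+.065],quat(YAW),v=.15); bot.line_to([x,y,z+.004],v=.1); bot.dwell(.2)
    f0=bot.sense()["force"][2]
    for k in range(7):
        bot.line_to([x,y,z+.003-.001*k],v=.02); bot.dwell(.1); f=bot.sense()["force"][2]-f0
        if f>2: break
    print("set",k,f,bot.sense()["ee_pos"])
    bot.move_gripper(.06); bot.line_to([x,y,z+.09],v=.12); print("t",bot.sense()["t"])
def snap(n,box):
    p,d=vision.camera("top"); m=vision.camera_model("top"); np.savez(n+".npz",p=p,d=d,**m)
    p=p[:,:,::-1]; a,b,c,e=box; cv2.imwrite(f"pics/{n}.png",cv2.resize(p[b:e,a:c],None,fx=2.5,fy=2.5,interpolation=cv2.INTER_CUBIC))
E
python3 - <<'E'
from mv import *
pick(.5602,.0127,.079); place(0,.079); snap("a",(80,100,380,260))
E
```

```text
grip 0.02260851787685228 38.909897804260254 [0.56055047 0.01268237 0.06104126]
lift 0.022376124104193963 [ 1.5  -0.42 -1.01]
set 3 5.713166408297026 [0.54341388 0.28796882 0.06109981]
t 10.775
```

View pics/a.png

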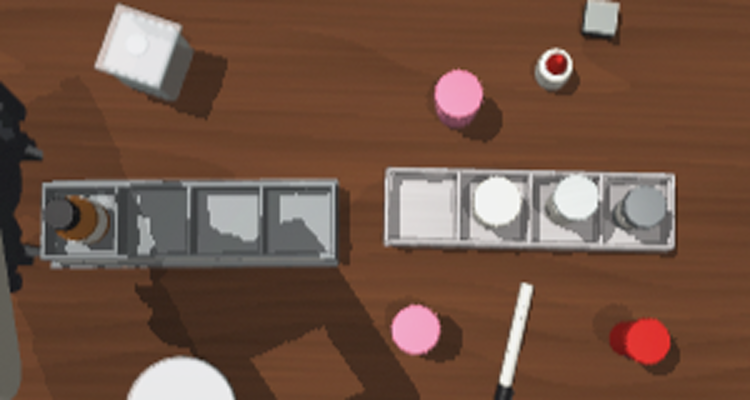

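The bottle stands in the leftmost plastic compartment: cap (62,213), body (95,220), with an offset that fits perspective for an upright bottle. I'll check that numerically, then move the pot.

```bash
cat > chk.py <<'E'
from h import *
from mv import slot
def chk(n,i,top):
    A=cloud(load(n)); c=slot(i); near=np.hypot(A[...,0]-c[0],A[...,1]-c[1])<.026
    P=A[near&(abs(A[...,2]-top)<.006)]; print("slot",i,len(P),P[:,2].max().round(4) if len(P) else 0,np.array(cv2.minEnclosingCircle(P[:,:2].astype(np.float32))[0])-c if len(P) else "")
E
python3 - <<'E'
from chk import chk; from mv import *
chk("a.npz",0,.087)
pick(.5642,-.0450,.060); place(1,.060); snap("b",(80,100,380,260)); chk("b.npz",1,.069)
E
```

```text
slot 0 136 0.0903 [1.51764568e-04 7.77463909e-05]
grip 0.03661875269280204 39.612557888031006 [ 0.56485807 -0.04508374  0.04228445]
lift 0.03659814407616114 [-0.15  0.27 -0.36]
set 2 2.8431742737186037 [0.54503428 0.22983116 0.04241015]
t 19.4667
slot 1 272 0.0731 [-0.00051829 -0.0010351 ]
```

View pics/b.png

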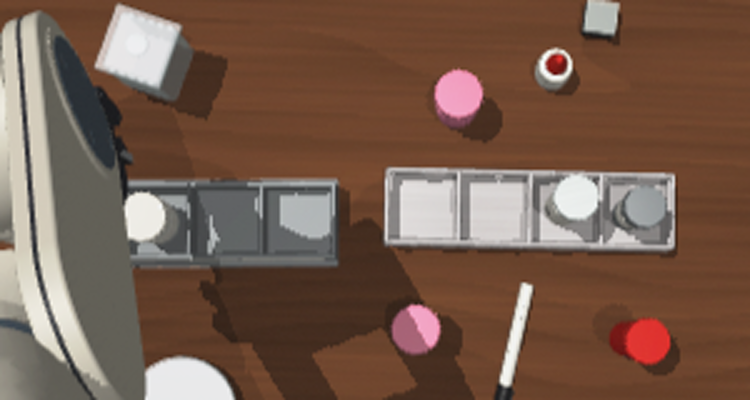

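The white pot is in slot 2 (147,215), within 1 mm of centre. Tube and vial are next.

```bash
python3 - <<'E'
from chk import chk; from mv import *
pick(.566,-.1027,.091); place(2,.091)
pick(.5618,-.1588,.073); place(3,.073)
x,y=.45,-.05
bot.line_to([*slot(3),.25],v=.2); bot.reach([.40,-.25,.30],quat(0))
snap("c",(80,100,380,260))
for i,t in enumerate((.087,.069,.099,.083)): chk("c.npz",i,t)
p,_=vision.camera("scene"); cv2.imwrite("pics/d.png",cv2.resize(p[:,:,::-1],(800,600),interpolation=cv2.INTER_CUBIC))
print(bot.sense()["t"])
E
```

```text
grip 0.03281212327244162 39.360710978507996 [ 0.56659538 -0.10285753  0.07327079]
lift 0.03242152243231187 [-0.47 -0.94 -1.41]
set 3 9.001571762136178 [0.54692357 0.17201324 0.07326508]
t 28.575
grip 0.031661618185803826 39.19319450855255 [ 0.56224745 -0.15900675  0.0552495 ]
lift 0.03177382308013242 [ 0.72 -0.38 -0.37]
set 3 10.474265020098963 [0.54840252 0.11390905 0.05522441]
t 37.6083
slot 0 138 0.0899 [1.54864009e-04 9.91444584e-05]
slot 1 309 0.0733 [-0.00049129 -0.00030698]
slot 2 267 0.1023 [-0.00098736 -0.0004871 ]
slot 3 235 0.0863 [4.32295006e-05 2.45239520e-04]
39.85
```

View pics/c.png

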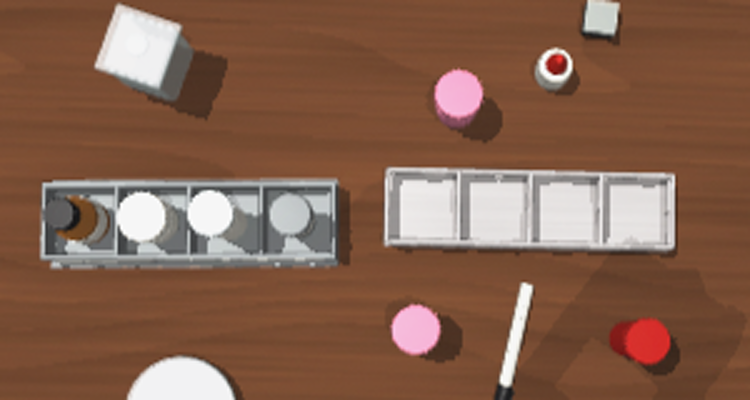

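View pics/d.png

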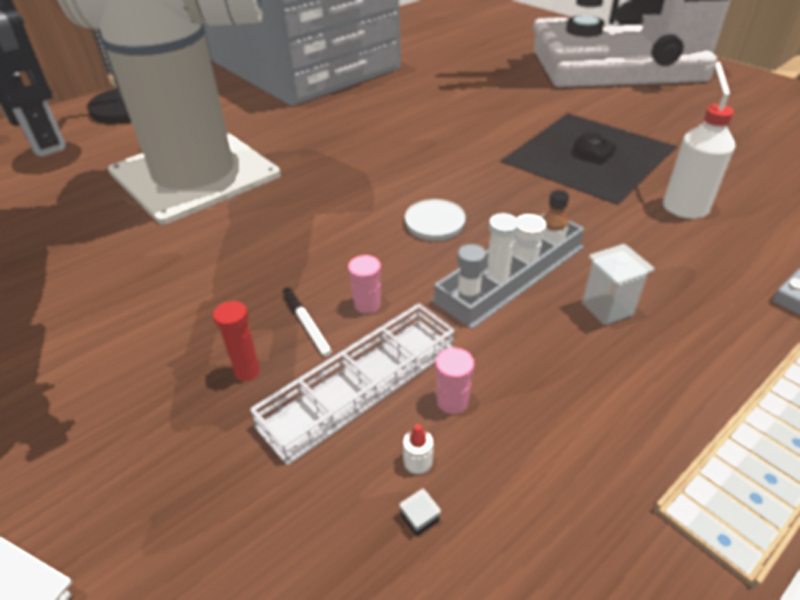

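Both views show the wire rack empty. Bottle (62,213), pot (142,215), tube (210,212) and vial (290,213) stand upright in the plastic rack in the right order. The oil bottle, staining jar and Petri dish have not moved, and the arm is clear.

```bash
python3 -c "
from cell import bot
print(bot.sign_off())"
```

```text
the job is handed in; nothing more can be done
None
```

The bottle, pot, tube and vial now stand upright in the matching compartments of the grey plastic rack, each within about 1 mm of centre; the bystanders look unmoved in the final pictures, and I handed the job in at about 40 s of the 104 s limit.

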